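Release the eccentric cam and run the drilling jig's slide home

TASK

On the drilling jig, push the cam's lever round until the eccentric cam stands at its low point (the thin side of its disc towards the slide); only then push the slide fully forward, so that the steel blank lying in its nest stands under the drill bush. Do it all by pushing with the fingers, nothing needs gripping: do not lift the blank, leave the lever at the low point, and leave the bottle, jar and wrench where they are.

Things in the scene. Friction and masses are not known exactly. Their poses are not given: they have to be found in the camera images.
- jig: Drilling jig, fixed: dark steel base plate 250 x 130 x 12 mm. Origin: centre of its underside, on the bench; x = forward, the way the slide is pushed; y = left of that; z up. Two guides 24 mm high flank the slide (outer faces at y = +-36 mm, x -85 to 10 mm). In front of the slide the eccentric cam turns on an upright axis at x = 70, y = 0 mm.
- cam_axis (a point): Point on the cam's upright turning axis, at jig x = 70, y = 0, z = 44 mm (top face of the lever). Fixed to the jig.
- cam (a joint): Cam angle, rad. 0 = low point: thin side of the disc to the slide, lever straight to the jig's +y (left, square to the slide, away from the bush's post). Positive = clockwise from above: at 1.57 the lever points forward (+x). Starts between 1.7 and 2.5. Stops at -0.6 and 2.75, so the low point is not at a stop. Stays where left; turning takes 0.5 N m (7 N at the knob).
- disc_centre (a point): Centre of the top face of the cam's steel disc, radius 32 mm, z from 14 to 32 mm. It lies 16 mm off the turning axis (towards the jig's +x at the low point), so the rim is 16 mm from the axis on the thin side and 48 mm on the thick side. With the thick side towards the slide it blocks the slide.
- lever_knob (a point): Middle of the upright black knob at the end of the cam's lever, 75 mm from the cam axis, z = 70 mm. The knob is a cylinder of diameter 18 mm, from the lever's top face (z = 44 mm) to z = 90 mm. The lever is a flat bar 13 mm wide, z from 35 to 44 mm.
- slide (a joint): Travel of the slide, m: 0 = fully back (start), 0.034 = fully forward at its stop, along the jig's +x. Friction about 3 N, no spring: it stays where it is left. Its front end meets the cam's disc: it can go fully home only with the cam close to its low point, otherwise it is blocked on the way.
- push_plate (a point): Centre of the rear face of the slide's upright push plate, at z = 58 mm. The plate is aluminium, 50 mm wide, 10 mm thick, top at z = 76 mm; its rear face looks to the jig's -x and is at jig x = -81 mm when the slide is back. The slide itself is 100 x 50 mm, its top at z = 30 mm.
- blank: Steel blank 36 x 36 x 18 mm lying loose in the slide's nest (rim 5 mm high, about 1.5 mm play), 51 mm in front of the push plate's rear face; origin at the centre of its underside, z = 30 mm. It rides along with the slide.
- bush (a point): Centre of the lower end of the drill bush (steel cylinder, diameter 22 mm, z 56 to 70 mm), at jig x = 4, y = 0. It hangs on a level arm (18 mm wide, top at z = 68 mm) from an 18 mm square post at jig x = 4, y = -52 mm. With the slide home the blank's centre stands under it.
- oil: Bystander: grey plastic bottle, diameter 48, height 85 mm. Origin at the centre of its underside.
- jar: Bystander: glass jar with a steel cap, diameter 60, height 65 mm. Origin at the centre of its underside.
- wrench: Bystander: steel wrench 150 mm long, lying on the bench behind the jig. Origin on the bench under its middle.
Things that resemble listed ones, but are neither listed nor needed, are in the scene too. There is more than one size of the blank; the job needs the smallest.

How it is judged (in metres and radians):
On the way, in this order (a step that is already met when the one before it is completed fails the run):
1. the cam is at its low point (within 0.45 rad) with the slide still back (less than 6 mm forward) (value of joint cam between -0.45 and 0.45 rad and value of joint slide below 0.006 m), for 0.2 s.
2. the slide is home (more than 31.5 of 34 mm) with the cam at its low point (value of joint slide above 0.0315 m and value of joint cam between -0.45 and 0.45 rad), for 0.2 s.
At the end, for the whole second after the job is handed in: The slide is more than 31.5 mm forward (of 34), the cam within 0.45 rad of its low point, the blank flat in the nest (underside below 34 mm, tilt under 0.1 rad), at rest, its centre within 7 mm of the bush's axis (all of step 2 and horizontal distance between blank and bush below 0.007 m and height (world z) of blank below 0.034 m and angle between blank's own z axis and vertical below 0.1 rad and linear speed of blank below 0.02 m/s); the robot touches nothing.
It fails at once if the slide is pushed more than 6 mm forward while the cam is more than 0.6 rad from its low point (value of joint slide above 0.006 m and (value of joint cam above 0.6 rad or value of joint cam below -0.595 rad)).
It fails at once if the blank is lifted (underside above 38 mm) or tipped out of its nest (height (world z) of blank above 0.038 m or angle between blank's own z axis and vertical above 0.3 rad).
It fails at once if the bottle, jar or wrench is moved more than 20 mm or lifted (distance of any of oil, jar, wrench from where it was at the start of the episode above 0.02 m).
It also fails if it takes over 54 s, if anything falls off the work surface, if the arm or the gripper's body presses on something with over 40 N, if the wrist force passes 120 N, or if a joint passes its speed limit or range.

ROBOT

A 6-joint arm with a two-finger parallel gripper is mounted at the origin on the work surface. World frame = base frame: x ahead of the robot, y to its left, z up, the work surface at z = 0. Lengths are in m, angles in degrees, forces in N, time in s.
With the tool pointing down it reaches from about 0.25 to 0.725 m from the base axis. Payload 9.7 kg.
Tool frame: the origin (TCP) lies midway between the tips of the shut fingers; the grasp point (between the pads) lies 19 mm behind it; z points along the fingers, y is the direction in which the jaws open and shut (so a half turn about z gives the same grasp; the last joint's range is limited). The gripper opens to 85 mm and grips with 20 to 120 N. Pads are 22 mm wide; open, the fingers measure 114 mm over their backs; the gripper's body (76 mm by 85 mm) begins 54 mm behind the grasp point. The pads swing forward as they close: fully open they stand 13 mm farther back than shut.
Start: joints at [75.401, 4.979, 10.078, 95.1, 0, 90], TCP at [0.139, 0.532, 0.231] pointing down, gripper open.
Joint ranges: [-179.16, 179.16], [-48.56, 103.87], [-65.8, 70.77], [-126.05, 130.52], [-82.76, 87.17], [-180, 180]. Speed limits (degrees/s): [127.2, 127.2, 147.25, 180, 180, 180].

INTERFACE

Orientations are given as [roll, pitch, yaw] about the fixed x, y, z axes, in that order (R = Rz(yaw) Ry(pitch) Rx(roll)).
In Python, from workcell import bot, camera, recognise gives the robot as it stands. The module is installed in compiled form; this text tells all that it offers.
- The arm moves only by the tool apply_moves, never from a script. Its argument "targets" is one flat list of numbers, 7 for each row, row after row: the shift along the world's x, y, z in units of 30 mm (1.0 is 30 mm), then the turn, a rotation vector about the world's x, y, z in units of 6 degrees (1.0 is 6 degrees), then the opening, from 0 (shut) to 1 (fully open). A call has 1 to 5 rows; each row is the pose to reach, as a shift and turn from the pose commanded when the call began; what a row does not reach only later rows make up. A row lasts 1/10 s, in which the tool goes at most 50 mm and 8.59 degrees, less where a joint would pass 70% of its speed; a pose out of reach is approached as far as the arm can. A call with a gripper value outside its range is refused whole. The fingers move at their own pace and stop on an object; "newtons" is the grip in N (left out, the last holds). Time passes only in rows, so rows that repeat a pose let the fingers close. It gives the time, the measured TCP pose, the force and the opening at its end, in the units of the state.
- bot.get_obs(): the state, without advancing time (a new reading comes with each control period).
- camera(name): name is "scene" or "top" or "wrist"; returns a dict with "img" (420x560x3 uint8, red, green, blue), "intrinsics" (3x3 intrinsics, pixels), "origin" and "rotation" of the camera in the world. Camera axes: x right, y up, looking along -z (the intrinsics and any distortion apply to the point x, -y, -z); pixel columns grow to the right and rows downward; lengths in m; the calibration is good to about 2 mm. The wrist camera is an equidistant fisheye: a pixel r from the principal point sees the ray r / f radians off the axis. A picture is of the moment at which its call begins. There is no depth.
- bot.job_done(): hands the job in, once; it reports no verdict.
Trained networks look in the newest picture that a camera, given by its name, has taken for a name from the list of things; names that differ only in an ending like _2 or _b are one class to them, and where a whole thing is asked for, a point or a joint stands for the part that bears it (a point fixed in the world has none). Each returns a list of dicts, best first, with "conf" (0 to 1); they miss things now and then, are a little off and sometimes report something else, mostly with a low value. They report only what shows in the picture. A call takes as long as a camera call. They do not tell look-alikes from the thing itself.
- recognise(query, camera): "box" ([left, top, right, bottom] in pixels, round what is visible of it).
The state is a dict: "time": time; "q": joint angles; "qd": joint speeds; "joint_efforts": joint torques, N m; "ee_pos": TCP position; "tcp_rot": TCP orientation; "wrist_force": force on the tool from outside, world axes, zero at the start; "torque": the same for the moment, N m; "opening": finger opening in m.
Only numpy, scipy, OpenCV 4.12 (cv2) and the standard library are available. Lean on these libraries where they do the work, as an engineer would, in place of code of your own. Each camera call takes 0.05 s, during which the arm holds its last target.

## Working session

There is one attempt and no reset: what is moved stays moved. The work goes in short steps, Python scripts to look and compute and a tool call to move; the robot and the scene stay as the last step left them, time stands still between calls to the robot, and variables do not carry over. Pictures are saved under pics/ and viewed, and the job is handed in when it is done.

Besides the shell and the picture viewer there is one more tool, called after "Request:" in YAML: its name, and indented under it one key for each argument. apply_moves: Moves the arm, as the interface text tells. Its arguments: {"type":"object","properties":{"targets":{"type":"array"},"newtons":{"type":"number"}},"required":["targets"]}

```bash
mkdir -p pics
python3 - <<'E'
from workcell import bot,camera,recognise
import cv2,json
o=bot.get_obs();print(o)
for n in ["scene","top","wrist"]:
    c=camera(n);cv2.imwrite(f"pics/{n}0.png",c["img"][:,:,::-1])
    print(n,c["intrinsics"],c["origin"],c["rotation"])
    for q in ["jig","cam","lever_knob","push_plate","blank","bush","oil","jar","wrench","slide"]:
        try: print(q,[([int(v) for v in d["box"]],round(d["conf"],2)) for d in recognise(q,n)])
        except Exception as e: print(q,e)
E
```

```text
{'time': 0.0, 'q': array([ 7.53998835e+01,  5.01141143e+00,  1.00337362e+01,  9.51001947e+01,
       -1.66494623e-03,  8.99990284e+01]), 'qd': array([ 0.01392883,  0.03533572, -0.08867097, -0.2054705 , -0.01874559,
        0.03740156]), 'joint_efforts': array([ 7.96847780e-04, -5.20385921e+01,  4.64802396e+01,  1.62375852e-02,
        3.85457724e-05, -8.87445253e-06]), 'ee_pos': array([0.13858721, 0.53200721, 0.23057366]), 'tcp_rot': array([-1.79922130e+02,  1.66362417e-03,  1.65400857e+02]), 'wrist_force': array([-0.05174504, -0.58106967, -0.56388728]), 'torque': array([-0.00660672,  0.00576417,  0.00092471]), 'opening': 0.0852569366663818}
scene [[520.82815569   0.         287.98689993]
 [  0.         520.82815569 217.41745781]
 [  0.           0.           1.        ]] [ 1.04381111 -0.47897937  0.84593095] [39.1250531   0.76211688 45.43668205]
jig [([204, 162, 313, 304], 0.79)]
cam [([226, 163, 260, 230], 0.66)]
lever_knob [([227, 162, 267, 225], 0.92)]
push_plate [([240, 224, 288, 275], 0.66)]
blank [([257, 152, 286, 180], 0.83), ([148, 287, 181, 320], 0.67), ([247, 230, 274, 257
[... 622 characters left out ...]
, 209, 332, 264], 0.97)]
blank [([202, 286, 230, 322], 0.98), ([386, 253, 419, 284], 0.97), ([290, 209, 332, 266], 0.74), ([313, 176, 377, 201], 0.72), ([299, 225, 318, 250], 0.6)]
bush [([250, 188, 352, 321], 0.83)]
oil [([216, 221, 245, 241], 0.65)]
jar [([261, 161, 288, 190], 0.76)]
wrench [([312, 174, 379, 200], 0.73)]
slide [([290, 208, 333, 265], 0.9), ([251, 188, 351, 319], 0.32)]
wrist [[325.1922621    0.         280.51611951]
 [  0.         325.1922621  205.61347255]
 [  0.           0.           1.        ]] [0.07084059 0.54899527 0.37409828] [-1.60973254e+01  3.66598372e-02  7.53701126e+01]
jig []
cam []
lever_knob []
push_plate []
blank []
bush []
oil []
jar []
wrench []
slide []
```

Run:
```python
import cv2
t=cv2.imread("pics/top0.png");s=cv2.imread("pics/scene0.png")
cv2.imwrite("pics/t1.png",cv2.resize(t[150:340,180:430],None,fx=3.1,fy=3.1,interpolation=cv2.INTER_CUBIC))
cv2.imwrite("pics/s1.png",cv2.resize(s[140:360,130:380],None,fx=2.7,fy=2.7,interpolation=cv2.INTER_CUBIC))
```

```text
(no output)
```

View pics/t1.png

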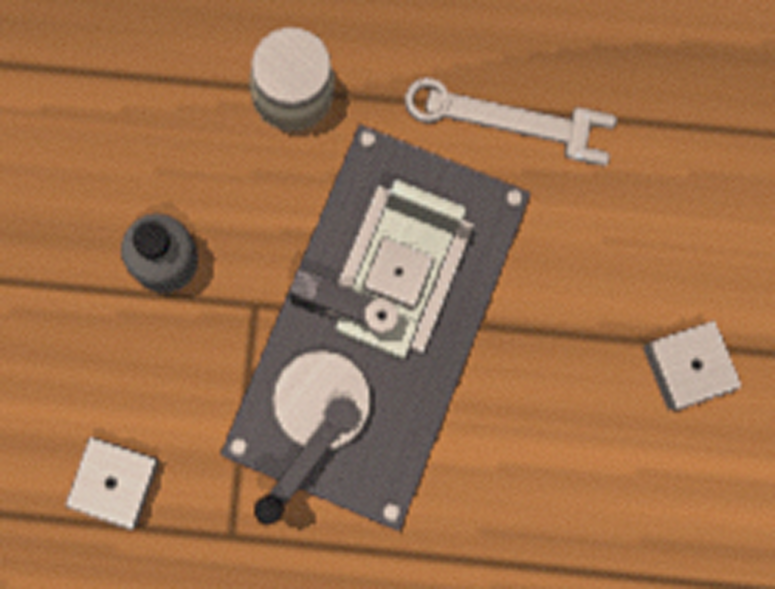

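View pics/s1.png

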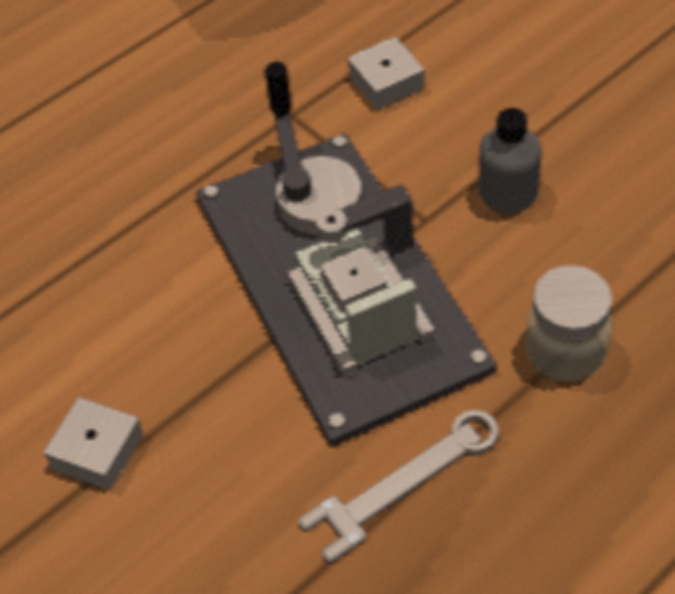

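View pics/top0.png

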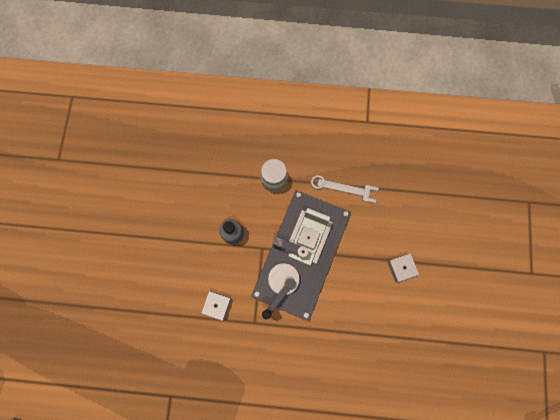

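The top view crop shows the jig with the slide's rear plate at about full-frame pixel (318,215), the cam disc at (284,279), and the lever knob at (266,314), down-left and past forward. There are three possible blanks: the decoys at (216,306) and (403,268), which are larger and lie on the bench, and the one in the nest at (308,238), which is smaller and is the one I need. Next I'll localise the jig.

```bash
cat > h.py <<'E'
import numpy as np
from scipy.spatial.transform import Rotation as R
from scipy.optimize import least_squares
cams={"top":(394.17643532,276.37726882,218.7904294,[0.44354249,-0.05795052,0.84395992],[11.86738476,0.26643912,-84.57409898]),
"scene":(520.82815569,287.98689993,217.41745781,[1.04381111,-0.47897937,0.84593095],[39.1250531,0.76211688,45.43668205])}
def proj(n,P):
    f,cx,cy,o,r=cams[n]; p=R.from_euler('xyz',r,degrees=True).as_matrix().T@(np.array(P)-o)
    return np.array([cx+f*p[0]/-p[2],cy-f*p[1]/-p[2]])
def ray(n,u,z):
    f,cx,cy,o,r=cams[n]; d=R.from_euler('xyz',r,degrees=True).as_matrix()@np.array([(u[0]-cx)/f,-(u[1]-cy)/f,-1]);o=np.array(o)
    return o+d*(z-o[2])/d[2]
def j2w(p,pose):
    c,s=np.cos(pose[2]),np.sin(pose[2]);return np.array([pose[0]+c*p[0]-s*p[1],pose[1]+s*p[0]+c*p[1],p[2]])
E
cat > fit.py <<'E'
from h import *
import cv2
T=lambda x,y:(x/3.1+180-.34,y/3.1+150-.34)
S=lambda x,y:(x/2.7+130-.31,y/2.7+140-.31)
ob=[("top",T(360,125),(-125,-65,12)),("top",T(530,190),(-125,65,12)),("top",T(403,531),(125,65,12)),("top",T(221,455),(125,-65,12)),
("scene",S(495,368),(-125,-65,12)),("scene",S(333,436),(-125,65,12)),("scene",S(197,197),(125,65,12)),("scene",S(341,135),(125,-65,12)),
("top",T(382,317),(4,0,70)),("scene",S(331,218),(4,0,70))]
def res(p): return np.concatenate([proj(n,j2w(np.array(q)/1e3,p))-u for n,u,q in ob])
s=least_squares(res,[.4,-.08,2.8],loss='soft_l1');p=s.x;print(p,np.degrees(p[2]));print(res(p).reshape(-1,2).round(1))
def kn(th): return j2w((.07+.075*np.sin(th),.075*np.cos(th),.09),p)
ko=[("top",T(267,508)),("scene",S(277,68))]
for n,u in ko:
    w=ray(n,u,.09);d=w-j2w((.07,0,.09),p);a=np.arctan2(d[1],d[0])-p[2];print("knob",n,w,np.hypot(*d[:2]),"cam",np.pi/2-((a+np.pi)%(2*np.pi)-np.pi))
for th in np.arange(0,2.6,.2): print(round(th,1),kn(th).round(4))
for nm,q in dict(axis=(70,0,44),plate=(-81,0,58),slidehome=(-47,0,58)).items(): print(nm,j2w(np.array(q)/1e3,p).round(4))
for n,nm,sc in (("top","top",1),("scene","scene",1)):
    im=cv2.imread(f"pics/{n}0.png");im=cv2.resize(im,None,fx=3,fy=3)
    for q in [(-125,-65,12),(-125,65,12),(125,65,12),(125,-65,12),(70,0,44),(4,0,70),(-81,25,76),(-81,-25,76),(-30,0,48)]:
        u=proj(n,j2w(np.array(q)/1e3,p))*3+1;cv2.drawMarker(im,tuple(int(v) for v in u),(0,0,255),0,12,1)
    u=proj(n,kn(1.95))*3+1;cv2.drawMarker(im,tuple(int(v) for v in u),(0,255,0),0,12,1)
    c=im[440:1000,540:1200] if n=="top" else im[440:1000,400:1150]
    cv2.imwrite(f"pics/fit_{n}.png",c)
E
python3 fit.py
```

```text
[ 0.54867811 -0.09914668  2.84981638] 163.2824507745488
[[-0.4 -0.8]
 [ 0.7 -0. ]
 [-0.1  0.4]
 [ 0.1  0.5]
 [ 1.4 -1.8]
 [-0.6  1.6]
 [-1.4 -2.3]
 [ 1.2 -1.3]
 [ 0.4 -0.6]
 [-0.   0.7]]
knob top [ 0.41975873 -0.03689623  0.09      ] 0.07485003884521853 cam 1.876612747174017
knob scene [ 0.41935587 -0.03778394  0.09      ] 0.07468978488307652 cam 1.8637520637524942
0.0 [ 0.4601 -0.1508  0.09  ]
0.2 [ 0.4462 -0.1451  0.09  ]
0.4 [ 0.4338 -0.1368  0.09  ]
0.6 [ 0.4233 -0.1261  0.09  ]
0.8 [ 0.4151 -0.1136  0.09  ]
1.0 [ 0.4095 -0.0997  0.09  ]
1.2 [ 0.4069 -0.0849  0.09  ]
1.4 [ 0.4072 -0.07    0.09  ]
1.6 [ 0.4105 -0.0553  0.09  ]
1.8 [ 0.4166 -0.0417  0.09  ]
2.0 [ 0.4253 -0.0295  0.09  ]
2.2 [ 0.4363 -0.0193  0.09  ]
2.4 [ 0.449  -0.0115  0.09  ]
axis [ 0.4816 -0.079   0.044 ]
plate [ 0.6263 -0.1224  0.058 ]
slidehome [ 0.5937 -0.1127  0.058 ]
```

Run:
```python
from h import *
for n,u,z in [("oil",(228,226),.085),("jar",(274,171),.065),("decoy",(216,306),.03),("wr1",(319,182),0),("wr2",(376,190),0)]: print(n,ray("top",u,z).round(3))
```

```text
oil [0.579 0.054 0.085]
jar [ 0.706 -0.024  0.065]
decoy [0.423 0.066 0.03 ]
wr1 [ 0.712 -0.124  0.   ]
wr2 [ 0.705 -0.251  0.   ]
```

View pics/fit_top.png

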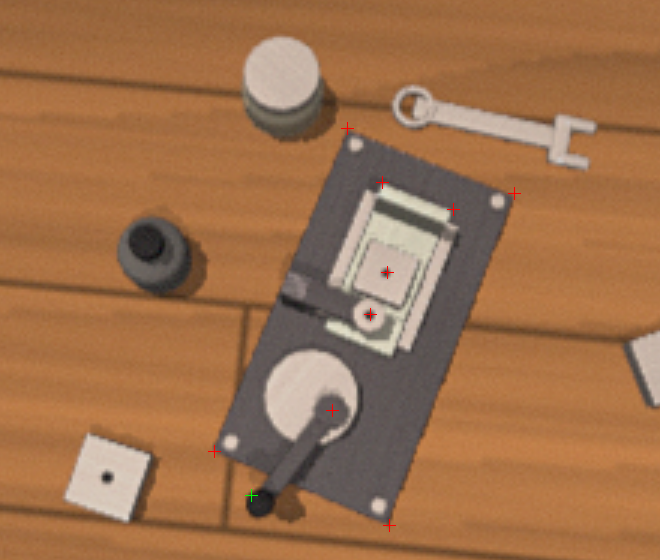

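View pics/fit_scene.png

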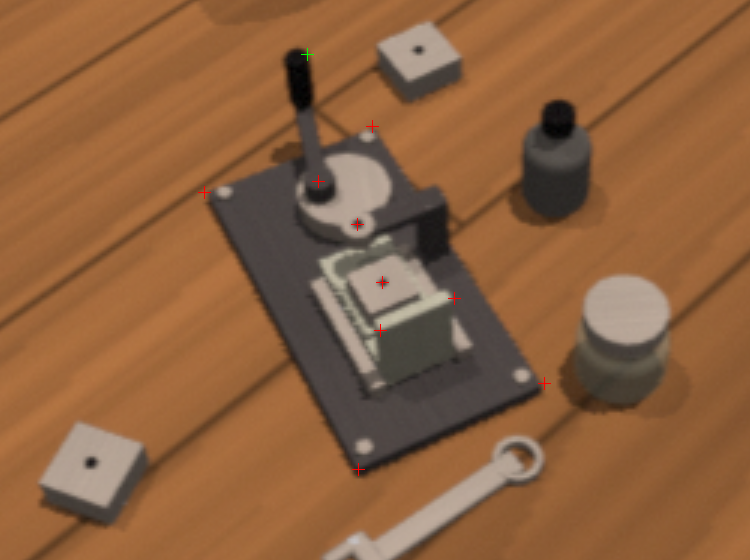

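Request:
apply_moves:
  targets: [9.4,-19,-1.5,0,0,-3.2,0.5,9.4,-19,-1.5,0,0,-3.2,0.5,9.4,-19,-1.5,0,0,-3.2,0.5,9.4,-19,-1.5,0,0,-3.2,0.5,9.4,-19,-1.5,0,0,-3.2,0.5]

```text
time: 2.15
ee_pos: [0.2495, 0.307, 0.2136]
tcp_rot: [180.0, 0.0, 146.2]
wrist_force: [1.4, -0.5, 0.2]
opening: 0.0429
```

Request:
apply_moves:
  targets: [5.67,-11.47,-2,0,0,0,0.5,5.67,-11.47,-2,0,0,0,0.5,5.67,-11.47,-2,0,0,0,0.5,5.67,-11.47,-2,0,0,0,0.5,5.67,-11.47,-2,0,0,0,0.5]

```text
time: 2.65
ee_pos: [0.3591, 0.0854, 0.1751]
tcp_rot: [179.9, 0.1, 146.2]
wrist_force: [1.7, 0.9, 0.4]
opening: 0.0421
```

Request:
apply_moves:
  targets: [2.01,-4.09,-0.7,0,0,0,0.5,2.01,-4.09,-0.7,0,0,0,0.5,2.01,-4.09,-0.7,0,0,0,0.5,2.01,-4.09,-0.7,0,0,0,0.5,2.01,-4.09,-0.7,0,0,0,0.5]

```text
time: 3.15
ee_pos: [0.4188, -0.036, 0.1538]
tcp_rot: [-180.0, -0.1, 146.1]
wrist_force: [-0.5, 1.0, -0.5]
opening: 0.0428
```

Run:
```python
from workcell import bot,camera
import cv2
o=bot.get_obs();print(o["q"],o["ee_pos"],o["tcp_rot"])
for n in["wrist","top","scene"]:
    c=camera(n)["img"][:,:,::-1]
    if n=="top": c=cv2.resize(c[150:340,180:430],None,fx=3,fy=3)
    if n=="scene": c=cv2.resize(c[90:300,130:380],None,fx=2.7,fy=2.7)
    cv2.imwrite(f"pics/{n}2.png",c)
```

```text
[-4.91859845e+00 -1.36478502e+01 -1.59906336e+01  8.77133220e+01
  1.33581482e-02  2.90120574e+01] [ 0.41875546 -0.03597025  0.15380077] [-1.79984471e+02 -5.55437287e-02  1.46069330e+02]
```

View pics/wrist2.png

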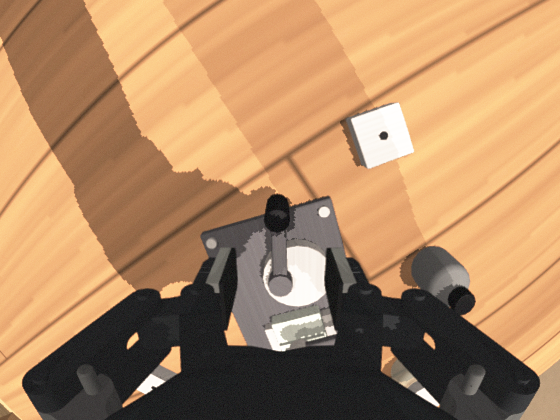

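View pics/scene2.png

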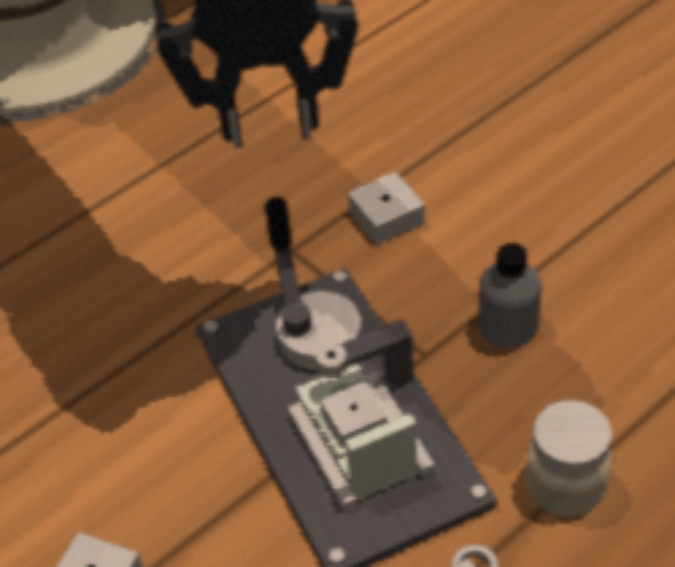

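Request:
apply_moves:
  targets: [0.02,-0.04,-1.5,0,0,0,0.5,0.02,-0.04,-2.4,0,0,0,0.5,0.02,-0.04,-3.0,0,0,0,0.5,0.02,-0.04,-3.3,0,0,0,0.5,0.02,-0.04,-3.3,0,0,0,0.5]

```text
time: 3.8
ee_pos: [0.419, -0.0358, 0.0546]
tcp_rot: [-180.0, -0.1, 146.3]
wrist_force: [0.2, 0.6, 0.8]
opening: 0.0426
```

Run:
```python
from workcell import bot,camera
import cv2
o=bot.get_obs();print(o["q"],o["ee_pos"],o["tcp_rot"])
c=camera("wrist")["img"][:,:,::-1];cv2.imwrite("pics/wrist3.png",c)
import numpy as np
# arc in units from start: lever keeps pace with tool; axis, start
ax=np.array([.4816,-.0790]);k0=np.array([.4195,-.0372])
from scipy.spatial.transform import Rotation as R
for d in range(0,125,6):
    r=R.from_euler('z',d,degrees=True).as_matrix()[:2,:2]@(k0-ax)+ax
    print(d/6,r.round(4))
```

```text
[-4.88093743e+00 -1.26376046e+01 -2.61443759e+01  7.65511014e+01
  2.25723930e-03  2.88260389e+01] [ 0.41901401 -0.03577047  0.0545531 ] [-1.79974074e+02 -5.17898284e-02  1.46293011e+02]
0.0 [ 0.4195 -0.0372]
1.0 [ 0.4155 -0.0439]
2.0 [ 0.4122 -0.051 ]
3.0 [ 0.4096 -0.0584]
4.0 [ 0.4079 -0.0661]
5.0 [ 0.4069 -0.0739]
6.0 [ 0.4068 -0.0817]
7.0 [ 0.4075 -0.0895]
8.0 [ 0.409  -0.0972]
9.0 [ 0.4113 -0.1047]
10.0 [ 0.4144 -0.1119]
11.0 [ 0.4182 -0.1187]
12.0 [ 0.4227 -0.1251]
13.0 [ 0.4278 -0.1311]
14.0 [ 0.4335 -0.1364]
15.0 [ 0.4398 -0.1411]
16.0 [ 0.4465 -0.1451]
17.0 [ 0.4536 -0.1484]
18.0 [ 0.461 -0.151]
19.0 [ 0.4687 -0.1527]
20.0 [ 0.4765 -0.1537]
```

View pics/wrist3.png

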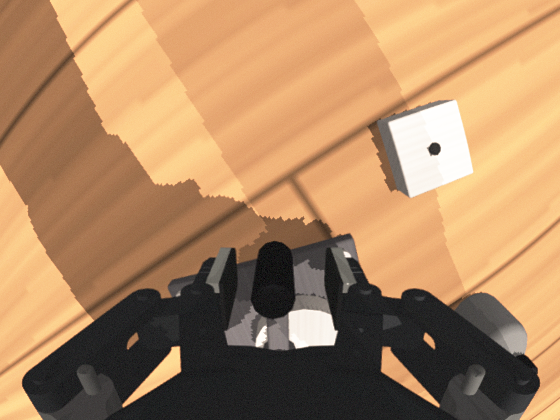

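Request:
apply_moves:
  targets: [-0.13,-0.22,0,0,0,1,0.5,-0.24,-0.46,0,0,0,2,0.5,-0.33,-0.71,0,0,0,3,0.5,-0.39,-0.96,0,0,0,4,0.5,-0.42,-1.22,0,0,0,5,0.5]

```text
time: 4.35
ee_pos: [0.4078, -0.0723, 0.0566]
tcp_rot: [179.9, 0.1, 176.5]
wrist_force: [1.9, 7.5, -0.4]
opening: 0.0427
```

Request:
apply_moves:
  targets: [0,-0.26,0,0,0,1,0.5,0.02,-0.52,0,0,0,2,0.5,0.07,-0.78,0,0,0,3,0.5,0.15,-1.03,0,0,0,4,0.5,0.25,-1.27,0,0,0,5,0.5]

```text
time: 4.85
ee_pos: [0.4147, -0.1105, 0.0566]
tcp_rot: [179.9, 0.1, -153.5]
wrist_force: [-1.1, 7.0, 2.4]
opening: 0.0426
```

Request:
apply_moves:
  targets: [0.13,-0.23,0,0,0,1,0.5,0.28,-0.44,0,0,0,2,0.5,0.45,-0.64,0,0,0,3,0.5,0.64,-0.82,0,0,0,4,0.5,0.85,-0.97,0,0,0,5,0.5]

```text
time: 5.35
ee_pos: [0.4401, -0.1398, 0.0565]
tcp_rot: [180.0, 0.1, -123.5]
wrist_force: [-3.6, 5.6, 3.5]
opening: 0.0428
```

```bash
cat > look.py <<'E'
import sys,cv2
from workcell import bot,camera
o=bot.get_obs();print(o["time"],o["q"].round(1),o["ee_pos"],o["tcp_rot"],o["wrist_force"])
k=sys.argv[1]
for n in["wrist","top","scene"]:
    c=camera(n)["img"][:,:,::-1]
    cv2.imwrite(f"pics/{n}_raw{k}.png",c)
    if n=="top": c=cv2.resize(c[150:340,180:430],None,fx=3.1,fy=3.1)
    if n=="scene": c=cv2.resize(c[140:360,130:380],None,fx=2.7,fy=2.7)
    cv2.imwrite(f"pics/{n}{k}.png",c)
E
python3 look.py 4
```

```text
5.35 [-17.7  -6.9 -20.9  75.9   0.1 -74.2] [ 0.44010187 -0.13977956  0.05651883] [ 1.79969578e+02  6.91021657e-02 -1.23510788e+02] [-3.57759308  5.59610737  3.47699832]
```

View pics/wrist4.png

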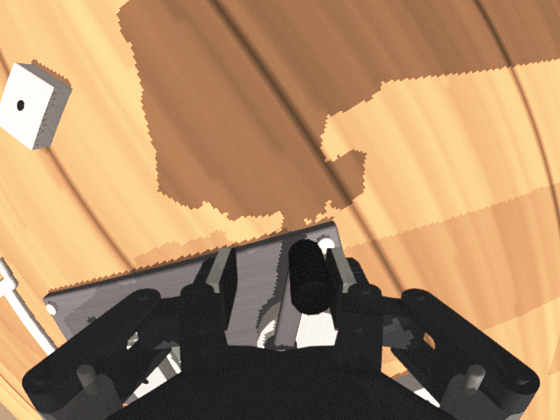

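View pics/scene4.png

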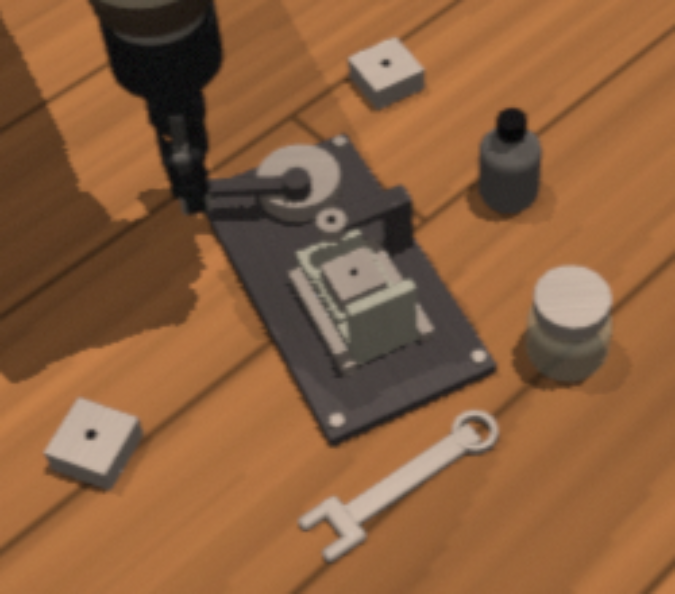

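Request:
apply_moves:
  targets: [0.22,-0.13,0,0,0,1,0.5,0.46,-0.24,0,0,0,2,0.5,0.71,-0.33,0,0,0,3,0.5,0.96,-0.39,0,0,0,4,0.5,1.07,-0.4,0,0,0,4.4,0.5]

```text
time: 6.0
ee_pos: [0.4719, -0.152, 0.0558]
tcp_rot: [180.0, 0.0, -97.3]
wrist_force: [-6.2, 1.6, 4.3]
opening: 0.0427
```

```bash
python3 look.py 5
```

```text
6.0 [ -17.9   -2.1  -16.6   75.6    0.  -100.6] [ 0.4719257  -0.15199845  0.05584531] [ 1.79961914e+02  1.05341323e-02 -9.72941423e+01] [-6.17684626  1.60996511  4.29042328]
```

View pics/scene5.png

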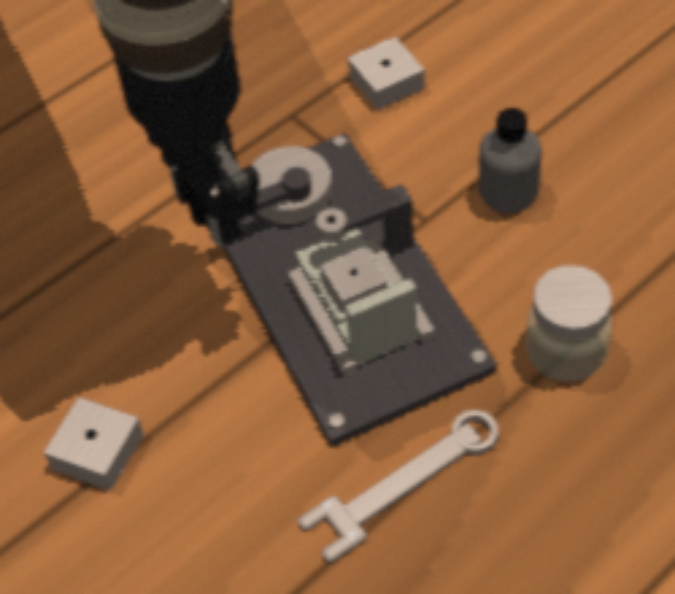

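View pics/wrist5.png

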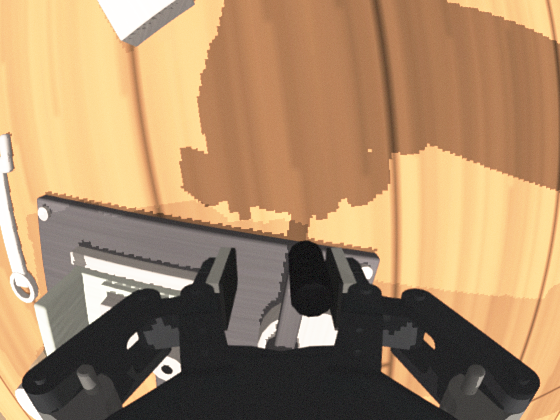

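Request:
apply_moves:
  targets: [-0.3,0.05,0,0,0,0,0.5,-0.3,0.05,1,0,0,0,0.5,-0.3,0.05,2.5,0,0,0,0.5,-0.3,0.05,3.5,0,0,0,0.5,0,-3,4,0,0,0,0.5]

```text
time: 6.65
ee_pos: [0.4692, -0.1977, 0.1732]
tcp_rot: [-179.6, -0.0, -97.2]
wrist_force: [2.5, -1.0, 0.6]
opening: 0.0429
```

Request:
apply_moves:
  targets: [0,-2,0,0,0,0,0,0,-3,0,0,0,0,0,0,-3,0,0,0,0,0]

```text
time: 6.95
ee_pos: [0.4672, -0.2937, 0.1679]
tcp_rot: [-180.0, -0.1, -97.7]
wrist_force: [0.6, 1.2, -0.7]
opening: 0.0008
```

```bash
python3 look.py 6
```

```text
6.95 [-3.210e+01  4.300e+00  2.400e+00  8.800e+01 -1.000e-01 -1.144e+02] [ 0.4671556  -0.29374778  0.16792874] [-1.79968320e+02 -6.98649465e-02 -9.76912639e+01] [ 0.56855456  1.20732662 -0.74582797]
```

View pics/top6.png

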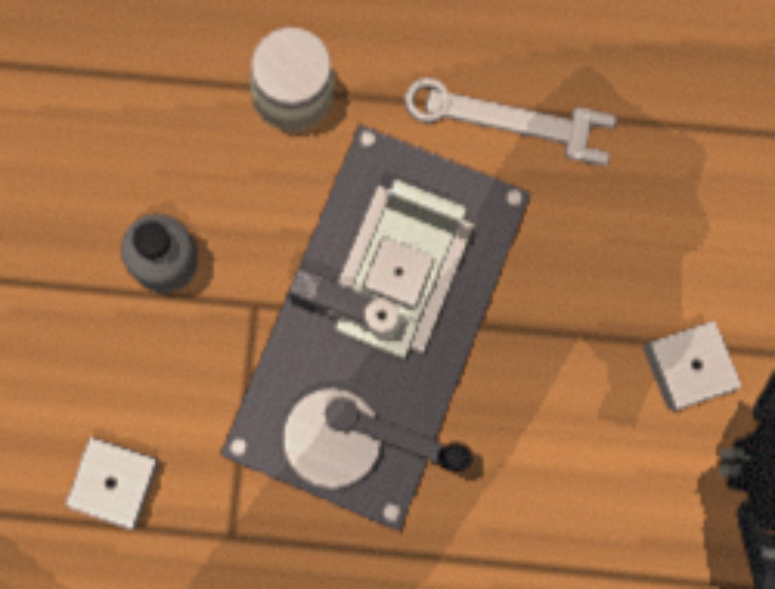

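View pics/scene6.png

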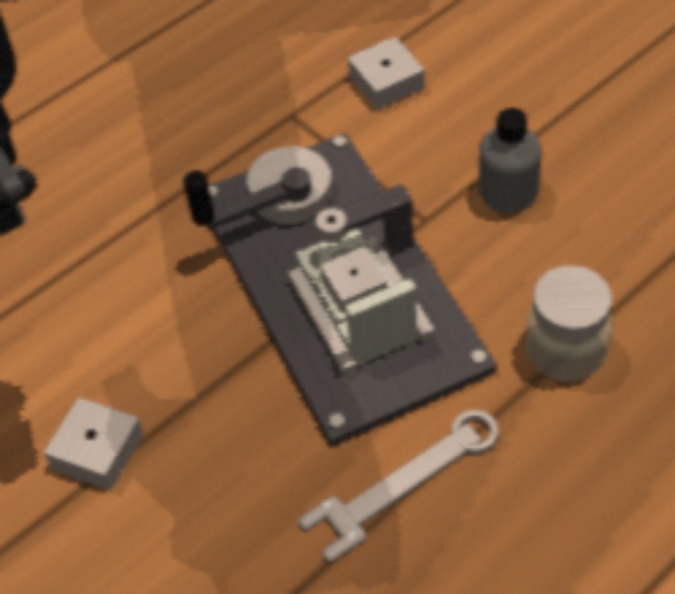

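The top view shows the lever square to the slide: hub at crop (343,413), knob at (455,457). The thick side of the disc points away from the slide, and the slide is still back. Nothing else has moved. Next I'll go behind the push plate with the fingers shut.

Request:
apply_moves:
  targets: [6.3,5.4,0,0,0,-16.5,0,6.3,5.4,0,0,0,-16.5,0,6.3,5.4,0,0,0,-16.5,0,6.3,5.4,0,0,0,-16.5,0,6.3,5.4,0,0,0,-16.5,0]

```text
time: 7.6
ee_pos: [0.6543, -0.1279, 0.1689]
tcp_rot: [-180.0, 0.0, -139.7]
wrist_force: [0.6, -0.5, 0.5]
opening: -0.0003
```

Run:
```python
import re
src=open('fit.py').read().split("for th in")[0]
src=src.replace('("top",T(267,508)),("scene",S(277,68))','("top",T(455,457)),("scene",S(196,178))')
exec(src)
```

```text
[ 0.54867811 -0.09914668  2.84981638] 163.2824507745488
[[-0.4 -0.8]
 [ 0.7 -0. ]
 [-0.1  0.4]
 [ 0.1  0.5]
 [ 1.4 -1.8]
 [-0.6  1.6]
 [-1.4 -2.3]
 [ 1.2 -1.3]
 [ 0.4 -0.6]
 [-0.   0.7]]
knob top [ 0.46038564 -0.14711654  0.09      ] 0.07134413091141285 cam 0.010681111943593002
knob scene [ 0.46167037 -0.14974062  0.09      ] 0.07349385692729837 cam -0.01664482261679545
```

Request:
apply_moves:
  targets: [0.06,-0.1,0,0,0,-9.5,0,0.06,-0.1,0,0,0,-9.5,0,0.06,-0.1,0,0,0,-9.5,0,0.06,-0.1,0,0,0,-9.5,0,0.06,-0.1,0,0,0,-9.5,0]

```text
time: 8.1
ee_pos: [0.6548, -0.1323, 0.1686]
tcp_rot: [180.0, 0.0, 177.4]
wrist_force: [0.3, 0.0, -0.1]
opening: -0.0002
```

Request:
apply_moves:
  targets: [0,0,-0.2,0,0,-1.4,0,0,0,-0.4,0,0,-2.4,0,0,0,-0.4,0,0,-2.4,0]

```text
time: 8.4
ee_pos: [0.6545, -0.1325, 0.1558]
tcp_rot: [180.0, -0.0, 163.2]
wrist_force: [-0.2, 0.2, -0.2]
opening: 0.0004
```

```bash
python3 look.py 7
```

```text
8.4 [-11.4  20.8  20.4  89.6   0.    5.3] [ 0.65450657 -0.13251484  0.15579947] [ 1.79996274e+02 -4.60532689e-02  1.63247042e+02] [-0.18923474  0.21621357 -0.22496133]
```

View pics/wrist7.png

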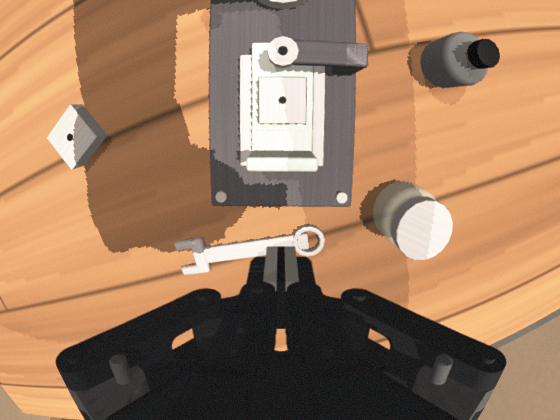

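View pics/scene7.png

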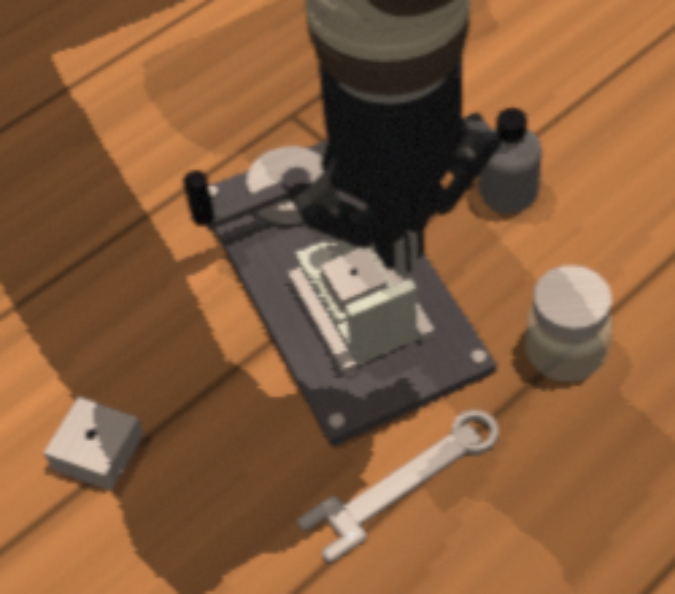

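Request:
apply_moves:
  targets: [0,0,-1.2,0,0,0,0,0,0,-2.2,0,0,0,0,0,0,-3,0,0,0,0,0,0,-3.35,0,0,0,0,0,0,-3.35,0,0,0,0]

```text
time: 9.05
ee_pos: [0.6544, -0.1338, 0.0545]
tcp_rot: [-180.0, -0.1, 163.3]
wrist_force: [-0.5, -0.0, 0.3]
opening: -0.0001
```

```bash
python3 look.py 8
```

```text
9.05 [-11.6  21.4  10.   78.7  -0.    5.1] [ 0.65435636 -0.13379811  0.05448819] [-1.79988817e+02 -1.23051956e-01  1.63330311e+02] [-0.53455889 -0.01408051  0.34738347]
```

View pics/wrist8.png

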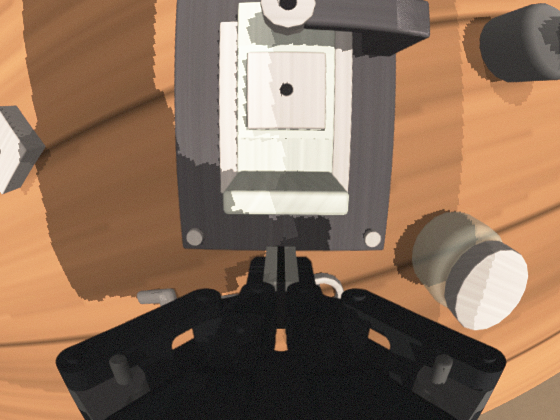

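View pics/scene8.png

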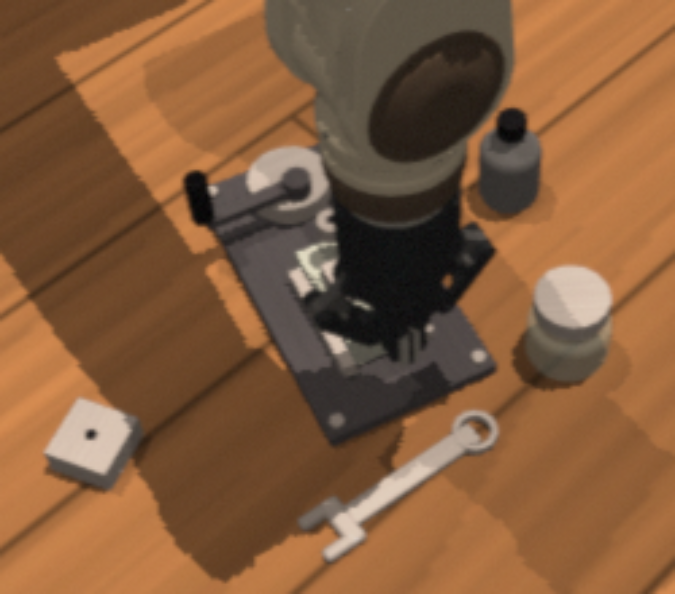

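Request:
apply_moves:
  targets: [-0.2,0.06,0,0,0,0,0,-0.45,0.13,0,0,0,0,0,-0.65,0.2,0,0,0,0,0,-0.85,0.25,0,0,0,0,0,-1.0,0.3,0,0,0,0,0]

```text
time: 9.7
ee_pos: [0.6251, -0.125, 0.0562]
tcp_rot: [180.0, 0.1, 163.3]
wrist_force: [3.8, 0.5, 0.8]
opening: 0.0005
```

Request:
apply_moves:
  targets: [-0.15,0.045,0,0,0,0,0,-0.3,0.09,0,0,0,0,0,-0.42,0.126,0,0,0,0,0,-0.52,0.156,0,0,0,0,0,-0.6,0.18,0,0,0,0,0]

```text
time: 10.2
ee_pos: [0.6069, -0.1197, 0.0556]
tcp_rot: [-180.0, 0.0, 163.3]
wrist_force: [3.0, -0.2, 1.6]
opening: -0.0001
```

Request:
apply_moves:
  targets: [-0.06,0.018,0,0,0,0,0,-0.1,0.03,0,0,0,0,0,-0.13,0.04,0,0,0,0,0]

```text
time: 10.5
ee_pos: [0.6031, -0.1186, 0.0556]
tcp_rot: [-180.0, 0.0, 163.3]
wrist_force: [2.7, -2.1, 1.7]
opening: -0.0
```

```bash
python3 look.py 9
```

```text
10.5 [-11.1  13.9   0.8  76.9  -0.    5.6] [ 0.60311659 -0.11856007  0.05560017] [-1.79994271e+02  4.00041487e-03  1.63251376e+02] [ 2.65602319 -2.07028634  1.69247351]
```

View pics/wrist9.png

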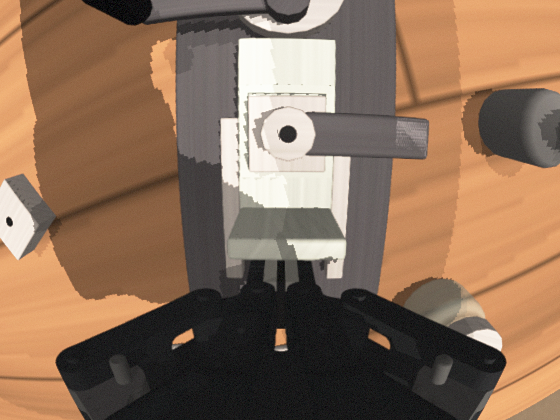

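Slide well forward, the blank almost under the bush. Continue to the stop in small steps, watching the force.

Request:
apply_moves:
  targets: [-0.05,0.015,0,0,0,0,0,-0.1,0.03,0,0,0,0,0]

```text
time: 10.85
ee_pos: [0.6021, -0.1183, 0.0556]
tcp_rot: [-180.0, 0.2, 163.2]
wrist_force: [19.0, -5.3, -7.1]
opening: -0.0003
```

Request:
apply_moves:
  targets: [-0.04,0.012,0,0,0,0,0,-0.07,0.02,0,0,0,0,0]

```text
time: 11.05
ee_pos: [0.602, -0.1183, 0.0557]
tcp_rot: [-180.0, 0.5, 163.2]
wrist_force: [27.3, -8.0, -12.5]
opening: -0.0001
```

Request:
apply_moves:
  targets: [-0.04,0.012,0,0,0,0,0,-0.07,0.02,0,0,0,0,0]

```text
time: 11.25
ee_pos: [0.6019, -0.1183, 0.0558]
tcp_rot: [180.0, 0.7, 163.2]
wrist_force: [38.7, -11.0, -18.3]
opening: -0.0002
```

A hard stop was reached, with force rising and no movement. I'll back off and lift.

Request:
apply_moves:
  targets: [0.3,-0.09,0,0,0,0,0,0.8,-0.24,0,0,0,0,0,0.9,-0.27,0.6,0,0,0,0,0.9,-0.27,2,0,0,0,0,0.9,-0.27,3.5,0,0,0,0]

```text
time: 11.75
ee_pos: [0.6214, -0.1243, 0.1597]
tcp_rot: [-180.0, -0.3, 163.2]
wrist_force: [0.9, 0.1, -0.2]
opening: -0.0001
```

Request:
apply_moves:
  targets: [0,0,1.5,0,0,0,0,-1,-1.5,2,0,0,0,0,-2,-3,2,0,0,0,0,-3,-4.5,2,0,0,0,0,-4,-6,2,0,0,0,0]

```text
time: 12.25
ee_pos: [0.5113, -0.2903, 0.2202]
tcp_rot: [180.0, -0.1, 163.3]
wrist_force: [1.3, -0.5, 0.2]
opening: -0.0003
```

```bash
python3 look.py 10
python3 - <<'E'
from workcell import recognise,camera
for n in ["top","scene"]:
    camera(n)
    for q in ["oil","jar","wrench","blank","lever_knob","push_plate"]: print(n,q,[([int(v) for v in d["box"]],round(d["conf"],2)) for d in recognise(q,n)])
E
```

```text
12.25 [-29.6  10.2  14.6  94.5  -0.  -12.9] [ 0.51126098 -0.2903264   0.22015111] [ 1.79981748e+02 -1.01530723e-01  1.63286962e+02] [ 1.29336643 -0.54388243  0.18327607]
top oil [([249, 188, 350, 320], 0.66), ([294, 242, 313, 264], 0.58), ([217, 221, 242, 245], 0.57), ([273, 273, 333, 305], 0.54)]
top jar [([258, 159, 285, 189], 0.89), ([293, 241, 313, 263], 0.53)]
top wrench [([313, 174, 380, 202], 0.65)]
top blank [([202, 291, 230, 319], 0.82), ([387, 255, 419, 283], 0.61), ([292, 241, 316, 265], 0.49), ([252, 189, 352, 318], 0.45)]
top lever_knob [([271, 274, 333, 304], 0.57)]
top push_plate [([285, 224, 324, 280], 0.77), ([217, 219, 242, 244], 0.25)]
scene oil [([305, 178, 330, 220], 0.93)]
scene jar [([326, 240, 354, 281], 0.59)]
scene wrench []
scene blank [([148, 287, 180, 320], 0.81), ([259, 155, 286, 180], 0.72), ([242, 223, 263, 242], 0.54)]
scene lever_knob [([198, 192, 254, 225], 0.56)]
scene push_plate [([235, 215, 280, 260], 0.75)]
```

View pics/top10.png

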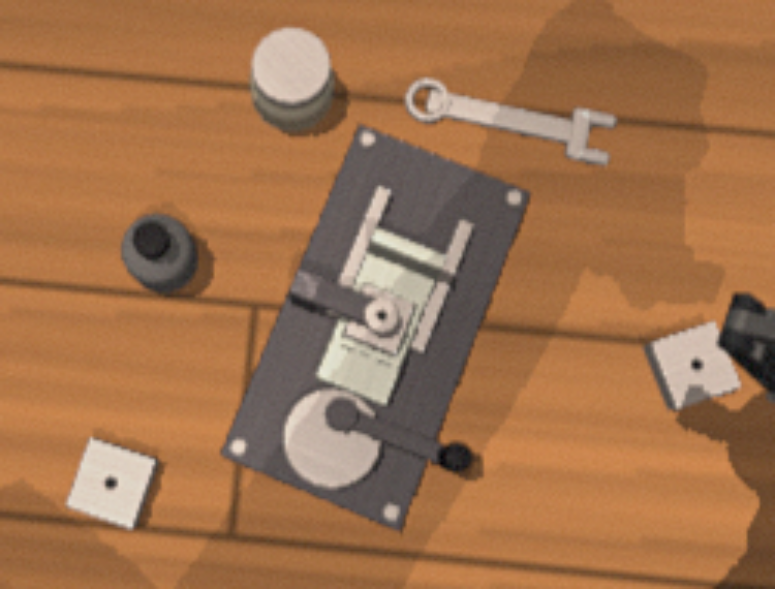

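View pics/scene10.png

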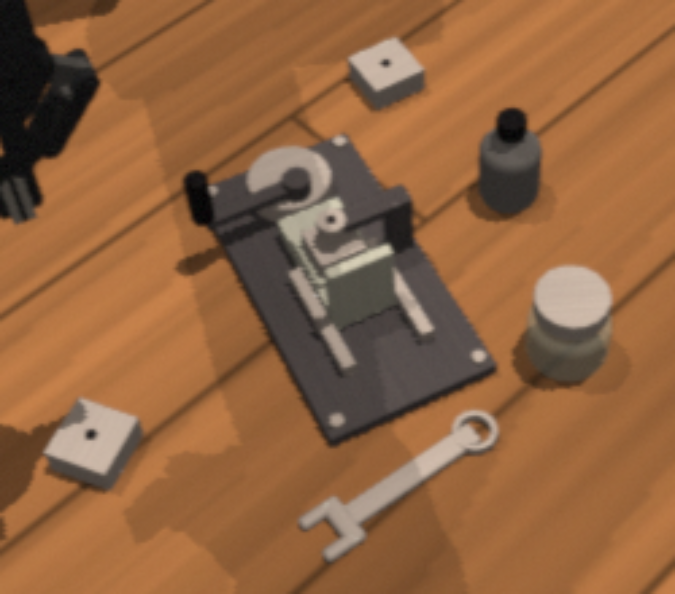

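```bash
python3 -c "
from workcell import bot
bot.job_done()"
```

```text
the job is handed in; nothing more can be done
```

The cam is at its low point, the slide is fully forward, and the blank in the nest now stands under the drill bush. I handed the job in at about 12.4 s. It reports no verdict, so the results below are my own checks.

- **Lever:** I put the half-open fingers either side of the knob and pushed it round from a cam angle of about 1.87 rad. It measured +0.01 rad in one camera and −0.02 rad in the other before I touched the slide. It still looked the same in the last picture.
- **Slide:** I pushed the rear plate with the shut fingers until it stopped against something hard. The force rose to about 44 N with no further movement. In the top view the slide's front edge had moved about 33.8 mm of the 34 mm.
- **Blank:** it looks flat in its nest and under the bush. The bush covers its centre in the last pictures, so I judged this by eye, not by measuring the distance.
- **Other objects:** the bottle, jar and wrench are in the same places in both the first and last views, and the arm is clear of everything.

The recogniser disagreed in a few places. It missed the wrench in the last scene picture, though the wrench is plainly visible there. It also gave some false bottle and jar hits in the top view.

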